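# Park the catch pan under the parts hopper and hold its sprung gate half open

## Task

Slide the catch pan along the bench plate, without lifting it and without disturbing the bowl of nuts, onto the middle ring under the hopper outlet. Then pull the hopper's sprung gate half open by its upright lug and hold it there against the spring: the job finishes with the robot still holding the gate at half travel, since it snaps shut if let go.

Things in the scene. Friction and masses are not known exactly. Their poses are not given: they have to be found in the camera images.
- stand: fixed aluminium bench plate, 360 x 600 x 6 mm, with a grey hopper on a column at x +135 mm. Origin: under the plate, below the outlet; x away from the robot, y (its left) along three dark 170 mm rings, 190 mm apart. Funnel mouth 120 (x) by 100 mm (y), 254 mm above the bench, over the middle ring. Under the rails 131 mm are free. Gate and rails come out on the +y side
- middle_ring (a point): centre of the middle ring, on the plate's top face (6 mm above the bench), straight below the hopper outlet; its axes are the stand's
- pan: loose round steel catch pan, 140 mm in diameter at the rim, 128 mm at the foot, 45 mm high, about 0.45 kg, with one straight black handle. Starts near the left or the right ring. Origin: centre of its underside; z up; the handle points along its -x (roughly towards the robot)
- pan_grip (a point): point on the pan's handle to grip: 150 mm from the pan's centre along its -x, 36 mm above the pan's underside. The handle is a level bar 18 mm wide, 20 mm thick (24 to 44 mm above the pan's underside), from 66 to 190 mm from the pan's centre
- gate (a joint): travel of the hopper's gate in m: 0 shut, 0.06 fully open, half 0.03. Opens along the stand's +y. A spring pulls it shut: about 4.5 N at 0, 10 N at half, 15 N at full travel. A dark line across its tongue runs past three dark notches on each rail, 30 mm apart: shut, half (the longer one), open
- gate_lug (a point): middle of the upright black lug to pull the gate by, moving with it: 16 mm (stand x) by 26 mm (stand y), 45 mm high, top 188 mm above the bench, this point at 168 mm. It stands on the flat 60 mm wide tongue (top at 143 mm), 150 mm from the outlet's axis along the stand's +y when shut
- bowl: loose grey plastic bowl of nuts, 116 mm in diameter, 40 mm high, on the outer ring that the pan is not on; origin: centre of its underside. Leave it where it is

How it is judged (in metres and radians):
On the way, in this order (a step that is already met when the one before it is completed fails the run):
1. the pan rests on the middle ring under the outlet, the gate still shut (horizontal distance between pan and middle_ring below 0.025 m and linear speed of pan below 0.03 m/s and value of joint gate below 0.012 m), for 0.2 s.
2. the gate is held at half travel by the gripper (value of joint gate between 0.023 and 0.037 m and contact force between the fingers and gate above 3 N), for 0.3 s.
At the end, for the whole second after the job is handed in: The gate is held still between 23 and 37 mm of its 60 mm travel by the gripper's fingers (more than 3 N on the gate), the pan rests flat and still on the plate with its centre within 25 mm of the middle ring's centre, and the bowl is within 30 mm of where it started (all of step 2 and velocity of joint gate between -0.02 and 0.02 m/s and horizontal distance between pan and middle_ring below 0.025 m and linear speed of pan below 0.02 m/s and height (world z) of pan below 0.012 m and angle between pan's own z axis and vertical below 0.1 rad and distance of bowl from where it was at the start of the episode below 0.03 m); the arm keeps its last pose, push and grip.
It fails at once if the pan is lifted off the plate (underside over 15 mm up) or tipped (height (world z) of pan above 0.021 m or angle between pan's own z axis and vertical above 0.25 rad).
It fails at once if the gate is opened before the pan is under the outlet (value of joint gate above 0.015 m and horizontal distance between pan and middle_ring above 0.04 m).
It fails at once if the bowl of nuts is pushed away or tipped (distance of bowl from where it was at the start of the episode above 0.03 m or angle between bowl's own z axis and vertical above 0.4 rad).
It also fails if it takes over 59 s, if anything falls off the work surface, if the arm or the gripper's body presses on something with over 40 N, if the wrist force passes 120 N, or if a joint passes its speed limit or range.

## Robot

A 6-joint arm with a two-finger parallel gripper is mounted at the origin on the work surface. World frame = base frame: x ahead of the robot, y to its left, z up, the work surface at z = 0. Lengths are in m, angles in degrees, forces in N, time in s.
With the tool pointing down it reaches from about 0.4 to 0.825 m from the base axis. Payload 7 kg.
Tool frame: the origin (TCP) lies at the very end of the fingers, on their centre line; the grasp point (between the pads) lies 19 mm behind it; z points along the fingers, y is the direction in which the jaws open and shut (so a half turn about z gives the same grasp; the last joint's range is limited). The gripper opens to 88 mm and grips with 3 to 60 N. Pads are 19 mm wide; open, the fingers measure 130 mm over their backs; the gripper's body (78 mm by 193 mm) begins 47 mm behind the grasp point.
Start: joints at [89.788, 20.546, 0.682, 0, -70.136, -16.507], TCP at [0.194, 0.646, 0.202] pointing down, gripper open.
Joint ranges: [-176.03, 176.03], [-82.01, 121.73], [-58.28, 71.71], [-173.87, 95.51], [-174.79, -0.11], [-173.66, 173.66]. Speed limits (degrees/s): [136.94, 136.94, 172.46, 180, 180, 180].

## Interface

Orientations are given as [roll, pitch, yaw] about the fixed x, y, z axes, in that order (R = Rz(yaw) Ry(pitch) Rx(roll)).
In Python, from plant import telemetry, optics, ctrl gives the robot as it stands.
- The arm moves only by the tool servo_tool, never from a script. Its argument "rows" is a list of rows, each a list of 3 entries, a list of its own where there are three numbers: the shift along the tool's x, y, z in m, then the turn, a rotation vector about the tool's x, y, z in units of 6 degrees (1.0 is 6 degrees), then the closure, from 0 (fully open) to 1 (shut). A call has 1 to 20 rows; each row shifts and turns the commanded pose from where the row before left it, along the tool's axes as they then stand; what a row does not reach is not made up. A row lasts 1/12 s, in which the tool goes at most 41.7 mm and 7.16 degrees, less where a joint would pass 70% of its speed; a pose out of reach is approached as far as the arm can. A call is refused whole if a number of a shift passes 0.0417 or a number of a turn 1, either way. A call with a gripper value outside its range is refused whole. The fingers move at their own pace and stop on an object; the grip force is fixed at half the most. Time passes only in rows, so rows that do not move let the fingers close. It gives the time, the measured TCP pose, the force and the opening at its end, in the units of the state.
- telemetry.get_obs(): the state, without advancing time (a new reading comes with each control period).
- optics.snapshot(name): name is "scene" or "top"; returns the picture (384x512x3 uint8, red, green, blue); there is no depth.
- optics.camera_info(name): a dict with "mtx" (3x3 intrinsics, pixels), "rvec" (rotation vector, rad) and "tvec" (3), from world to camera coordinates, as OpenCV has them. Camera axes: x right, y down, z forward; pixel columns grow to the right and rows downward; lengths in m; the calibration is good to about 2 mm. A picture is of the moment at which its call begins. camera_info takes no time and is no camera call.
- ctrl.close_job(): hands the job in, once; it reports no verdict.
The state is a dict: "clock": time; "joint_pos": joint angles; "qvel": joint speeds; "tau": joint torques, N m; "tool_pos": TCP position; "orientation": TCP orientation; "force": force on the tool from outside, world axes, zero at the start; "moment": the same for the moment, N m; "opening": finger opening in m.
Only numpy, scipy, OpenCV 4.12 (cv2) and the standard library are available. Lean on these libraries where they do the work, as an engineer would, in place of code of your own. Each camera call takes 0.05 s, during which the arm holds its last target.

## Working session

There is one attempt and no reset: what is moved stays moved. The work goes in short steps, Python scripts to look and compute and a tool call to move; the robot and the scene stay as the last step left them, time stands still between calls to the robot, and variables do not carry over. Pictures are saved under pics/ and viewed, and the job is handed in when it is done.

Besides the shell and the picture viewer there is one more tool, called after "Request:" as name(argument=value, ...) on one line, values as JSON. servo_tool: Moves the arm, as the interface text tells. Its arguments: {"type":"object","properties":{"rows":{"type":"array"}},"required":["rows"]}

```bash
mkdir -p pics; python3 - <<'E'
from plant import telemetry, optics, ctrl
import cv2
print(telemetry.get_obs())
for n in("scene","top"):
    im=optics.snapshot(n); cv2.imwrite(f"pics/{n}0.png",im[:,:,::-1]); print(optics.camera_info(n))
E
```

```text
{'clock': 0.0, 'joint_pos': array([ 8.97872772e+01,  2.05912396e+01,  6.35597672e-01, -1.98914628e-02,
       -7.01358124e+01, -1.65051793e+01]), 'qvel': array([0.03948937, 0.03566798, 0.01145851, 0.0961589 , 0.02038081,
       0.04615147]), 'tau': array([-1.18912860e-03, -5.82718134e+01,  2.93078935e+01,  6.99760392e+00,
        6.88961009e-03, -1.47287392e-04]), 'tool_pos': array([0.1940681 , 0.64596433, 0.2009395 ]), 'orientation': array([ 1.79907001e+02, -8.05595099e-03, -1.67246694e+01]), 'force': array([ 0.3263144 , -0.05419253,  0.20459073]), 'moment': array([-0.01257526,  0.05080313,  0.00248434]), 'opening': 0.08762237023292595}
{'mtx': array([[385.31292753,   0.        , 260.74880773],
       [  0.        , 385.31292753, 187.43220061],
       [  0.        ,   0.        ,   1.        ]]), 'rvec': array([ 1.51081285,  1.97300042, -0.85962798]), 'tvec': array([ 0.1782706 , -0.2550794 ,  1.22406962])}
{'mtx': array([[485.16761913,   0.        , 260.38709628],
       [  0.        , 485.16761913, 187.51696528],
       [  0.        ,   0.        ,   1.        ]]), 'rvec': array([ 2.11329874, -2.15903077,  0.13064579]), 'tvec': array([-0.01694765,  0.58540843,  1.09730807])}
```

View pics/scene0.png

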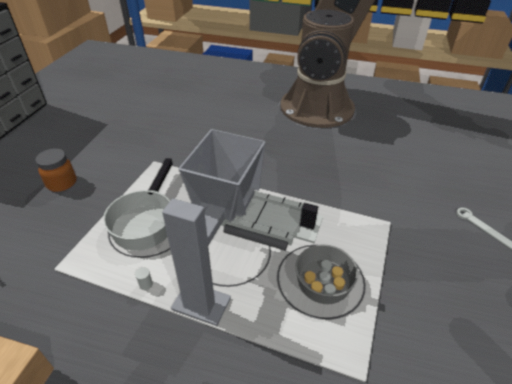

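View pics/top0.png

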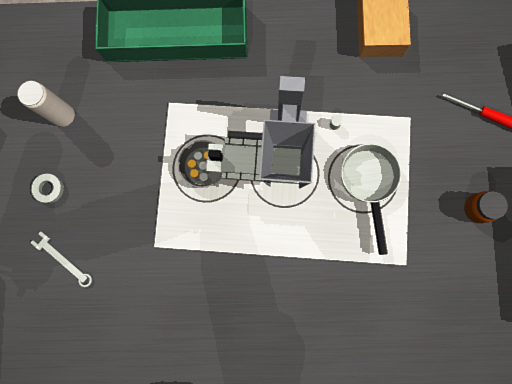

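The top view shows the pan on the right ring (about 370,173) with its handle running to (380,252). The bowl is on the left ring under the gate side, and the hopper is at (288,155). The black lug is near (215,155). Next I'll measure these.

```bash
cat > h.py <<'E'
import numpy as np, cv2
from plant import telemetry, optics, ctrl
def cam(n):
    c=optics.camera_info(n); R=cv2.Rodrigues(c['rvec'])[0]; return c['mtx'],R,c['tvec'],c['rvec']
def ray(n,uv,z):
    K,R,t,_=cam(n); uv=np.atleast_2d(uv).astype(float)
    d=(R.T@np.linalg.inv(K)@np.c_[uv,np.ones(len(uv))].T).T; o=-R.T@t
    return o+d*((z-o[2])/d[:,2])[:,None]
def proj(n,P):
    K,R,t,r=cam(n); return cv2.projectPoints(np.atleast_2d(P).astype(float),r,t,K,None)[0][:,0]
E
python3 - <<'E'
from h import *
im=cv2.imread('pics/top0.png'); g=cv2.cvtColor(im,cv2.COLOR_BGR2GRAY)
m=(g>185).astype(np.uint8)
m=cv2.morphologyEx(m,cv2.MORPH_CLOSE,np.ones((25,25)))
cs=max(cv2.findContours(m,0,1)[0],key=cv2.contourArea)
h=cv2.convexHull(cs); r=cv2.minAreaRect(ray('top',h[:,0],0.006)[:,:2].astype(np.float32)); print('plate',r)
print(cv2.approxPolyDP(h,8,True)[:,0])
big=cv2.resize(im[90:270,150:420],None,fx=2.9,fy=2.9,interpolation=cv2.INTER_CUBIC); cv2.imwrite('pics/topbig.png',big)
s=cv2.imread('pics/scene0.png'); cv2.imwrite('pics/scbig.png',cv2.resize(s[120:320,70:400],None,fx=2.4,fy=2.4,interpolation=cv2.INTER_CUBIC))
# black handle
d=((g<45)&(cv2.cvtColor(im,cv2.COLOR_BGR2HSV)[...,2]<45)).astype(np.uint8)
d[:,:355]=0;d[:,405:]=0;d[:190]=0;d[262:]=0
c=max(cv2.findContours(d,0,1)[0],key=cv2.contourArea)
P=ray('top',c[:,0],0.044+0.006); r=cv2.minAreaRect(P[:,:2].astype(np.float32)); print('handle',r,cv2.boxPoints(r),cv2.boundingRect(c))
E
```

```text
plate ((0.6047323942184448, -0.08526098728179932), (0.5991060137748718, 0.35924088954925537), 84.78226470947266)
[[169 103]
 [410 118]
 [405 264]
 [154 246]]
handle ((0.48421165347099304, -0.29785358905792236), (0.11711157858371735, 0.01764633134007454), 5.471746921539307) [[ 0.42508137 -0.29465422]
 [ 0.426764   -0.31222013]
 [ 0.54334193 -0.30105296]
 [ 0.5416593  -0.28348705]] (371, 203, 16, 51)
```

View pics/topbig.png

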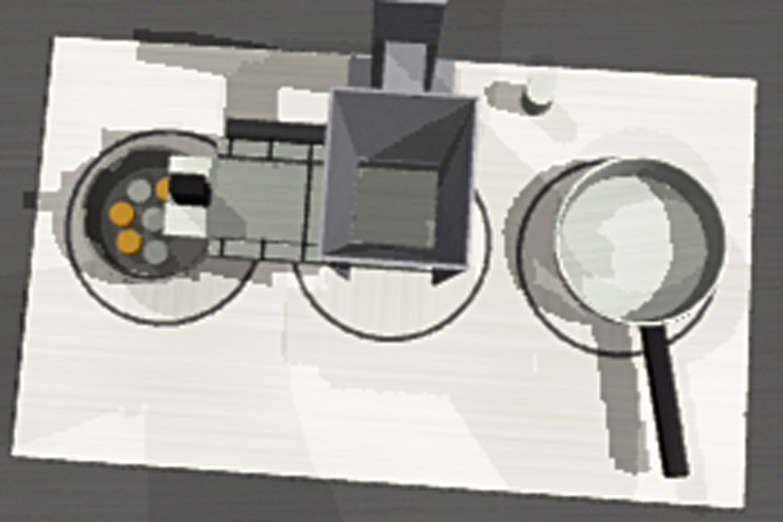

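View pics/scbig.png

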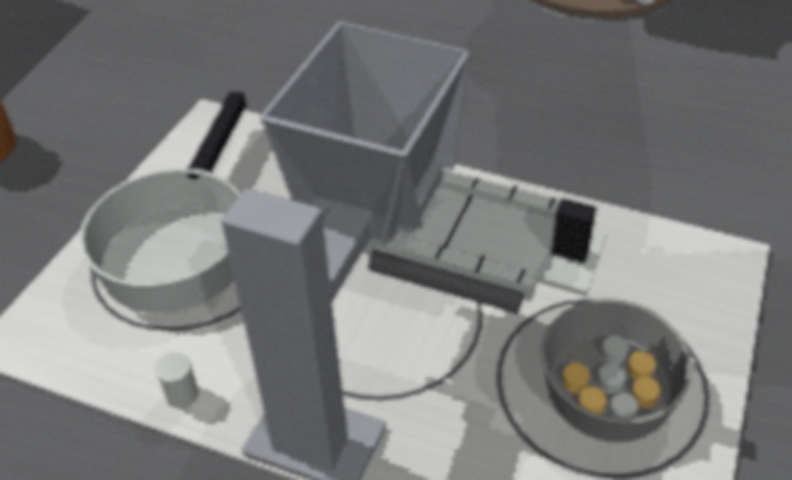

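```bash
python3 - <<'E'
from h import *
f=lambda u,v:(150+(u+.5)/2.9-.5,90+(v+.5)/2.9-.5)
print('rings',ray('top',[f(165,228),f(615,258),f(390,243)],0.006)[:,:2])
print('pan rim',ray('top',[f(640,241),f(555,241),f(725,241),f(640,157),f(640,325)],0.051)[:,:2])
O=np.array([0.6047,-0.0853]);a=np.radians(-5.22);R=np.array([[np.cos(a),-np.sin(a)],[np.sin(a),np.cos(a)]])
W=lambda p,z:np.r_[O+R@np.array(p),z]
print('lug shut',W((0,.15),.168))
# bowl rim guess
# overlay
for n in('top','scene'):
    im=cv2.imread(f'pics/{n}0.png'); k=2 if n=='scene' else 2
    im=cv2.resize(im,None,fx=1.56,fy=1.56,interpolation=cv2.INTER_CUBIC)
    T=lambda P:np.round((proj(n,P)+.5)*1.56-.5).astype(int)
    t=np.linspace(0,2*np.pi,60)
    for yc in(-.19,0,.19): cv2.polylines(im,[T([W((.085*np.cos(q),yc+.085*np.sin(q)),.006) for q in t])],True,(0,0,255),1)
    hx,hy=.008,.013
    for z in(.143,.188): cv2.polylines(im,[T([W((sx*hx,.15+sy*hy),z) for sx,sy in((1,1),(1,-1),(-1,-1),(-1,1))])],True,(0,255,255),1)
    cv2.polylines(im,[T([W((sx*.06,sy*.05),.254) for sx,sy in((1,1),(1,-1),(-1,-1),(-1,1))])],True,(255,0,255),1)
    pc=np.array([ray('top',[f(640,241)],.051)[0,0],ray('top',[f(640,241)],.051)[0,1]])
    cv2.polylines(im,[T([np.r_[pc+.07*np.array([np.cos(q),np.sin(q)]),.051] for q in t])],True,(0,255,0),1)
    g=pc-.19*np.array([np.cos(np.radians(5.5)),np.sin(np.radians(5.5))])
    cv2.line(im,tuple(T([np.r_[pc,.05]])[0]),tuple(T([np.r_[g,.05]])[0]),(0,255,0),1)
    cv2.imwrite(f'pics/{n}ov.png',im)
E
```

```text
rings [[ 0.6406571   0.10186288]
 [ 0.60617111 -0.27420641]
 [ 0.6233214  -0.08718266]]
pan rim [[ 0.61234326 -0.28629121]
 [ 0.61396485 -0.21834826]
 [ 0.61072634 -0.35403885]
 [ 0.68129093 -0.28988408]
 [ 0.54457804 -0.28275995]]
lug shut [0.61834703 0.06407791 0.168     ]
```

View pics/topov.png

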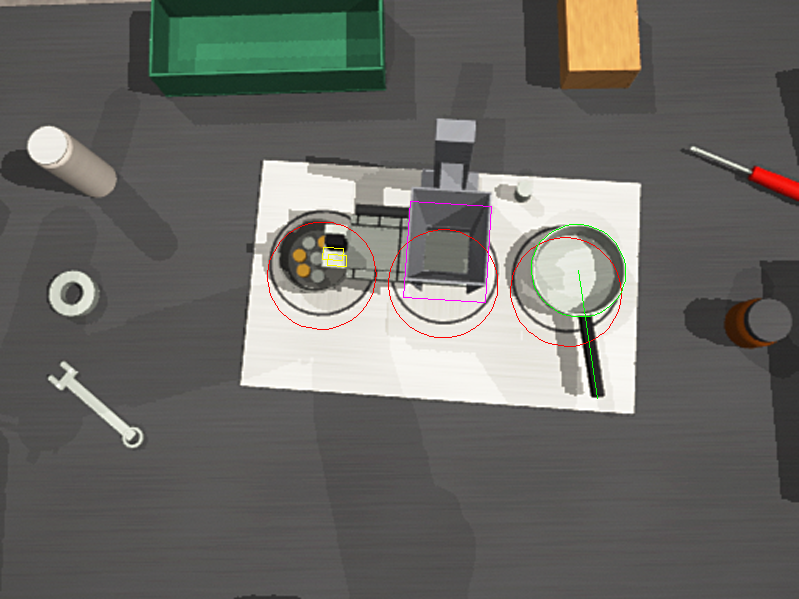

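View pics/sceneov.png

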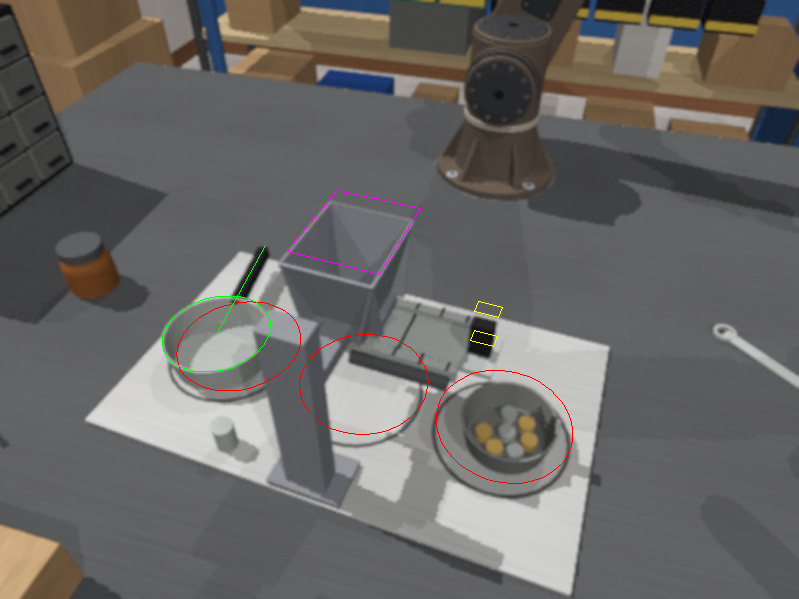

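```bash
cat >> h.py <<'E'
O=np.array([0.6233,-0.0872]);a=np.radians(-5.22);R2=np.array([[np.cos(a),-np.sin(a)],[np.sin(a),np.cos(a)]])
W=lambda p,z:np.r_[O+R2@np.array(p),z]
def overlay(n,im,pc,yaw,x0,y0,x1,y1,k,out,gate=0.,bowl=None):
    im=cv2.resize(im[y0:y1,x0:x1],None,fx=k,fy=k,interpolation=cv2.INTER_CUBIC)
    T=lambda P:np.round((proj(n,np.array(P))-[x0,y0]+.5)*k-.5).astype(int)
    t=np.linspace(0,2*np.pi,60)
    for yc in(-.19,0,.19): cv2.polylines(im,[T([W((.085*np.cos(q),yc+.085*np.sin(q)),.006) for q in t])],True,(0,0,255),1)
    for z in(.143,.188): cv2.polylines(im,[T([W((sx*.008,.15+gate+sy*.013),z) for sx,sy in((1,1),(1,-1),(-1,-1),(-1,1))])],True,(0,255,255),1)
    cv2.polylines(im,[T([W((sx*.06,sy*.05),.254) for sx,sy in((1,1),(1,-1),(-1,-1),(-1,1))])],True,(255,0,255),1)
    y=np.radians(yaw);e=np.array([np.cos(y),np.sin(y)]);nn=np.array([-e[1],e[0]]);pc=np.array(pc)
    cv2.polylines(im,[T([np.r_[pc+.07*np.array([np.cos(q),np.sin(q)]),.051] for q in t])],True,(0,255,0),1)
    cv2.polylines(im,[T([np.r_[pc-s*e+w*nn,.05] for s,w in((.066,.009),(.066,-.009),(.19,-.009),(.19,.009))])],True,(0,255,0),1)
    cv2.imwrite(out,im)
E
python3 - <<'E'
from h import *
for n,b in(('top',(150,90,420,270,2.9)),('scene',(70,120,400,330,2.4))):
    overlay(n,cv2.imread(f'pics/{n}0.png'),(.613,-.2865),5.5,*b,f'pics/{n}ov2.png')
E
```

```text
(no output)
```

View pics/topov2.png

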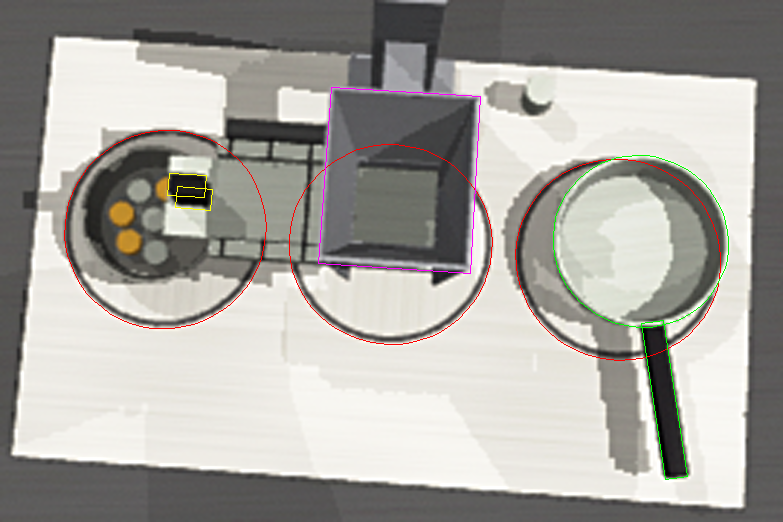

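View pics/sceneov2.png

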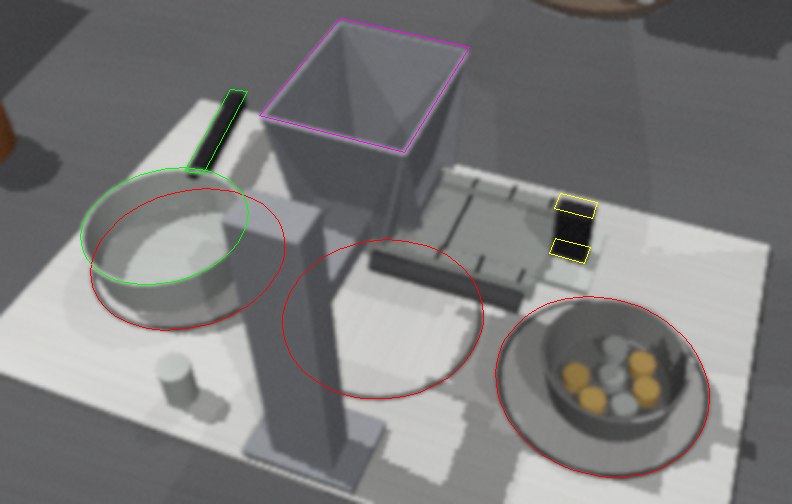

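The stand model now matches both views: rings, funnel mouth and lug all line up. Its origin is (0.623, -0.087) with yaw -5.2°. The pan is at (0.613, -0.286) with its handle at yaw 5.5°. The first move is a raise and swing, kept clear of the hopper.

Request:
servo_tool(rows=[[[0, 0, -0.04], [0, 0, 0], 0], [[0, 0, -0.04], [0, 0, 0], 0], [[0, 0, -0.04], [0, 0, 0], 0], [[0.0255, 0.022, 0], [0, 0, 0], 0], [[0.0255, 0.022, 0], [0, 0, 0], 0], [[0.0255, 0.022, 0], [0, 0, 0], 0], [[0.0255, 0.022, 0], [0, 0, 0], 0], [[0.0255, 0.022, 0], [0, 0, 0], 0], [[0.0255, 0.022, 0], [0, 0, 0], 0], [[0.0255, 0.022, 0], [0, 0, 0], 0], [[0.0255, 0.022, 0], [0, 0, 0], 0], [[0.0255, 0.022, 0], [0, 0, 0], 0], [[0.0255, 0.022, 0], [0, 0, 0], 0], [[0.0255, 0.022, 0], [0, 0, 0], 0], [[0.0255, 0.022, 0], [0, 0, 0], 0], [[0.0255, 0.022, 0], [0, 0, 0], 0], [[0.0255, 0.022, 0], [0, 0, 0], 0], [[0, 0, 0], [0, 0, 0], 0]])

```text
clock: 1.6
tool_pos: [0.4491, 0.2448, 0.3218]
orientation: [179.9, -0.0, -16.9]
force: [-0.5, -0.3, 0.1]
opening: 0.0874
```

Request:
servo_tool(rows=[[[0.0107, 0.0324, 0], [0, 0, 0], 0], [[0.0107, 0.0324, 0], [0, 0, 0], 0], [[0.0107, 0.0324, 0], [0, 0, 0], 0], [[0.0107, 0.0324, 0], [0, 0, 0], 0], [[0.0107, 0.0324, 0], [0, 0, 0], 0], [[0.0107, 0.0324, 0], [0, 0, 0], 0], [[0.0107, 0.0324, 0], [0, 0, 0], 0], [[0.0107, 0.0324, 0], [0, 0, 0], 0], [[0.0107, 0.0324, 0], [0, 0, 0], 0], [[0.0107, 0.0324, 0], [0, 0, 0], 0], [[0.0107, 0.0324, 0], [0, 0, 0], 0], [[0.0107, 0.0324, 0], [0, 0, 0], 0], [[0.0107, 0.0324, 0], [0, 0, 0], 0], [[0.0107, 0.0324, 0], [0, 0, 0], 0], [[0.0107, 0.0324, 0], [0, 0, 0], 0], [[0.0107, 0.0324, 0], [0, 0, 0], 0], [[0, 0, 0], [0, 0, -0.93], 0], [[0, 0, 0], [0, 0, -0.93], 0], [[0, 0, 0], [0, 0, -0.93], 0], [[0, 0, 0], [0, 0, -0.93], 0]])

```text
clock: 3.27
tool_pos: [0.4621, -0.2971, 0.3213]
orientation: [-180.0, 0.1, 5.8]
force: [0.2, 0.0, -0.6]
opening: 0.088
```

Request:
servo_tool(rows=[[[0, 0, 0.035], [0, 0, 0], 0], [[0, 0, 0.035], [0, 0, 0], 0], [[0, 0, 0.035], [0, 0, 0], 0], [[0, 0, 0.035], [0, 0, 0], 0], [[0, 0, 0.03], [0, 0, 0], 0], [[0, 0, 0.02], [0, 0, 0], 0], [[0, 0, 0], [0, 0, 0], 0], [[0, 0, 0], [0, 0, 0], 0]])

```text
clock: 3.93
tool_pos: [0.4618, -0.2968, 0.1313]
orientation: [-180.0, 0.1, 5.6]
force: [0.1, -0.7, 1.3]
opening: 0.088
```

```bash
python3 - <<'E'
from h import *
for n,b in(('top',(150,90,420,270,2.9)),('scene',(70,60,400,310,2.4))):
    im=optics.snapshot(n)[:,:,::-1].copy(); overlay(n,im,(.613,-.2865),5.5,*b,f'pics/{n}1.png')
o=telemetry.get_obs();print(o['tool_pos'],o['orientation'],o['joint_pos'])
E
```

```text
[ 0.46344146 -0.29734352  0.13343708] [ 1.79935497e+02 -9.95338793e-02  5.62807944e+00] [-1.22749907e+01  1.20387899e+01 -2.07551549e+01  3.66650326e-02
 -5.70915178e+01  1.07883125e+02]
```

View pics/top1.png

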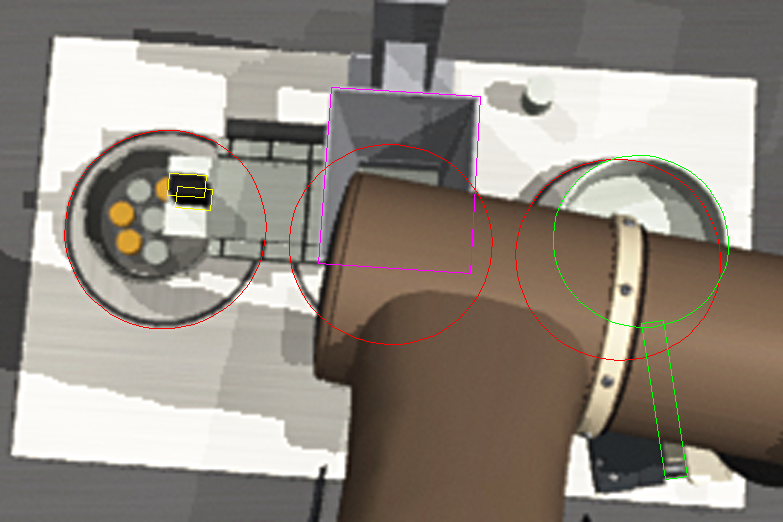

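View pics/scene1.png

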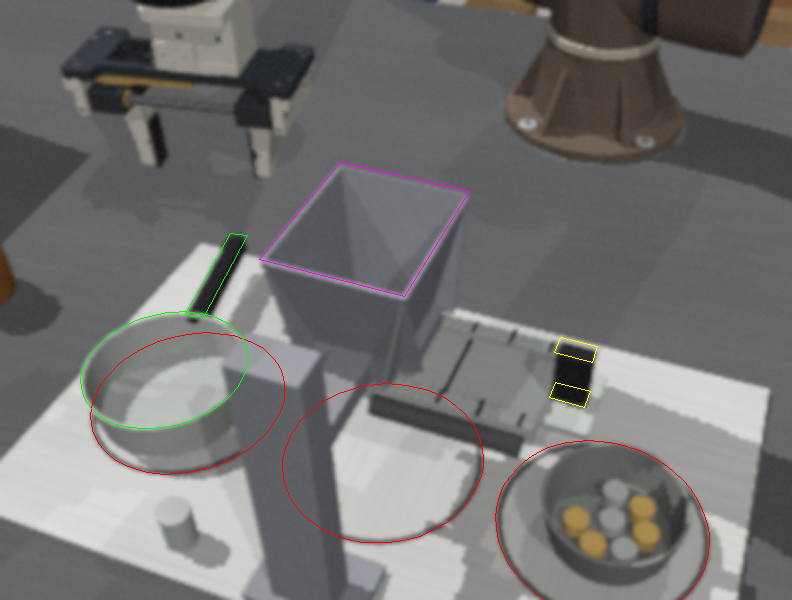

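```bash
python3 - <<'E'
from h import *
cv2.imwrite('pics/s2.png',cv2.resize(optics.snapshot('scene')[:,:,::-1],None,fx=1.5,fy=1.5))
E
```

```text
(no output)
```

View pics/s2.png

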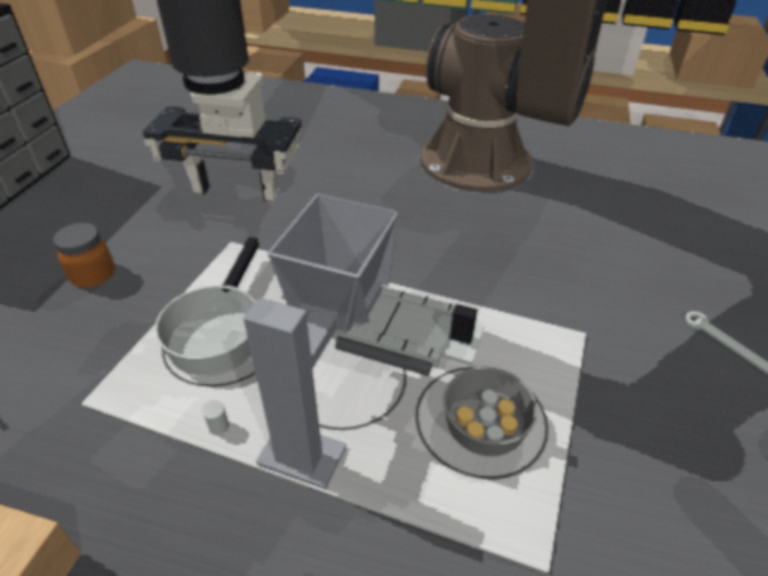

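The gripper is over the handle with the fingers either side, and the links sit well above the hopper. Descending and closing.

Request:
servo_tool(rows=[[[0, 0.0035, 0.03], [0, 0, 0], 0], [[0, 0, 0.03], [0, 0, 0], 0], [[0, 0, 0.025], [0, 0, 0], 0], [[0, 0, 0.015], [0, 0, 0], 0], [[0, 0, 0.008], [0, 0, 0], 0], [[0, 0, 0], [0, 0, 0], 0], [[0, 0, 0], [0, 0, 0], 0]])

```text
clock: 4.67
tool_pos: [0.4637, -0.3008, 0.0251]
orientation: [180.0, -0.1, 5.6]
force: [0.6, 0.2, 0.2]
opening: 0.0879
```

Request:
servo_tool(rows=[[[0, 0, 0], [0, 0, 0], 0.5], [[0, 0, 0], [0, 0, 0], 0.7], [[0, 0, 0], [0, 0, 0], 1], [[0, 0, 0], [0, 0, 0], 1], [[0, 0, 0], [0, 0, 0], 1], [[0, 0, 0], [0, 0, 0], 1], [[0, 0, 0], [0, 0, 0], 1], [[0, 0, 0], [0, 0, 0], 1], [[0, 0, 0], [0, 0, 0], 1], [[0, 0, 0], [0, 0, 0], 1]])

```text
clock: 5.5
tool_pos: [0.4627, -0.3005, 0.0238]
orientation: [-180.0, 0.0, 5.6]
force: [-0.1, 0.5, -0.1]
opening: 0.0266
```

```bash
python3 - <<'E'
from h import *
overlay('scene',optics.snapshot('scene')[:,:,::-1].copy(),(.613,-.2865),5.5,70,60,400,310,2.4,'pics/s3.png')
o=telemetry.get_obs();print(o['tool_pos'],o['orientation'],o['force'],o['moment'],o['opening'])
E
```

```text
[ 0.4626541  -0.30046414  0.02380963] [-1.79997986e+02  7.26392349e-03  5.60077869e+00] [ 0.59208008 -0.04640628  0.00169363] [-0.05234966 -0.06508587 -0.03276159] 0.022454917397470395
```

View pics/s3.png

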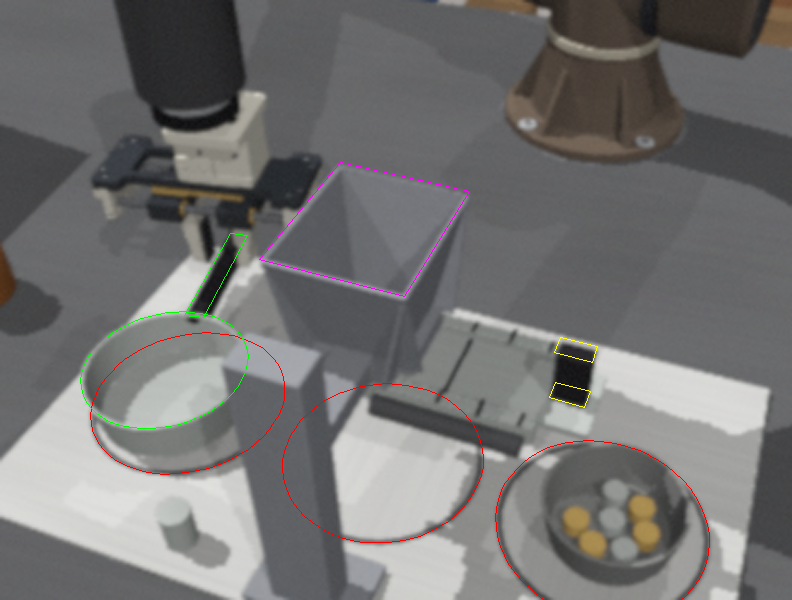

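Request:
servo_tool(rows=[[[0, 0, 0], [0, 0, 0], 1], [[0, 0, 0], [0, 0, 0], 1], [[0, 0, 0], [0, 0, 0], 1], [[0, 0, 0], [0, 0, 0], 1], [[0, 0, 0], [0, 0, 0], 1]])

```text
clock: 5.97
tool_pos: [0.4626, -0.3005, 0.0238]
orientation: [180.0, 0.0, 5.6]
force: [-0.4, -1.0, -0.7]
opening: 0.0162
```

Request:
servo_tool(rows=[[[0.0006, -0.004, 0], [0, 0, 0], 1], [[0.0011, -0.007, 0], [0, 0, 0], 1], [[0.0015, -0.01, 0], [0, 0, 0], 1], [[0.0015, -0.01, 0], [0, 0, 0], 1], [[0.0015, -0.01, 0], [0, 0, 0], 1], [[0.0015, -0.01, 0], [0, 0, 0], 1], [[0.0015, -0.01, 0], [0, 0, 0], 1], [[0.0015, -0.01, 0], [0, 0, 0], 1], [[0, 0, 0], [0, 0, 0], 1]])

```text
clock: 6.72
tool_pos: [0.4664, -0.2268, 0.0239]
orientation: [-180.0, -0.0, 5.7]
force: [0.2, -0.8, -2.7]
opening: 0.0163
```

```bash
python3 - <<'E'
from h import *
o=telemetry.get_obs();print(o['tool_pos'],o['orientation'],o['force'],o['moment'],o['opening'])
d=o['tool_pos'][:2]-np.array([.4627,-.3005]);print(d)
overlay('scene',optics.snapshot('scene')[:,:,::-1].copy(),np.array([.613,-.2865])+d,5.5,70,60,400,310,2.4,'pics/s4.png')
E
```

```text
[ 0.46643228 -0.22679437  0.02387837] [-1.79980725e+02 -1.77571712e-03  5.69275141e+00] [ 0.21519347 -0.81933464 -2.66481085] [-0.21596584  0.04650735 -0.11517539] 0.016286269970511746
[0.00373228 0.07370563]
```

View pics/s4.png

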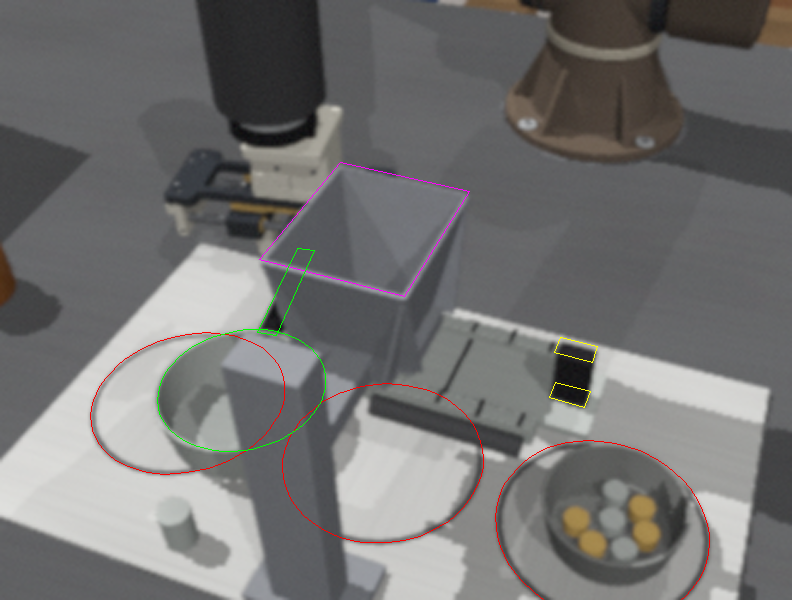

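The pan follows: its rim matches the prediction. Sliding the rest of the way.

Request:
servo_tool(rows=[[[0.0008, -0.0055, 0], [0, 0, 0], 1], [[0.0015, -0.01, 0], [0, 0, 0], 1], [[0.0015, -0.01, 0], [0, 0, 0], 1], [[0.0015, -0.01, 0], [0, 0, 0], 1], [[0.0015, -0.01, 0], [0, 0, 0], 1], [[0.0015, -0.01, 0], [0, 0, 0], 1], [[0.0015, -0.01, 0], [0, 0, 0], 1], [[0.0015, -0.01, 0], [0, 0, 0], 1], [[0.0015, -0.01, 0], [0, 0, 0], 1], [[0.0015, -0.01, 0], [0, 0, 0], 1], [[0.0015, -0.01, 0], [0, 0, 0], 1], [[0.0015, -0.01, 0], [0, 0, 0], 1], [[0.0008, -0.006, 0], [0, 0, 0], 1], [[0.0005, -0.003, 0], [0, 0, 0], 1], [[0, 0, 0], [0, 0, 0], 1], [[0, 0, 0], [0, 0, 0], 1], [[0, 0, 0], [0, 0, 0], 1]])

```text
clock: 8.18
tool_pos: [0.473, -0.1032, 0.0239]
orientation: [180.0, -0.0, 5.6]
force: [0.4, -1.3, -1.3]
opening: 0.0161
```

```bash
python3 - <<'E'
from h import *
o=telemetry.get_obs();print(o['tool_pos'],o['orientation'],o['force'],o['moment'],o['opening'])
d=o['tool_pos'][:2]-np.array([.4627,-.3005]);print(d)
pc=np.array([.613,-.2865])+d; print(pc)
for n,b in(('top',(150,90,420,270,2.9)),('scene',(70,60,400,310,2.4))):
    overlay(n,optics.snapshot(n)[:,:,::-1].copy(),pc,5.5,*b,f'pics/{n}5.png')
E
```

```text
[ 0.47297077 -0.10316134  0.02390574] [ 1.79999882e+02 -2.11083520e-02  5.60135123e+00] [ 0.44369879 -1.34952248 -1.30667295] [-0.44668921 -0.25837726 -0.19455958] 0.01610596819432657
[0.01027077 0.19733866]
[ 0.62327077 -0.08916134]
```

View pics/scene5.png

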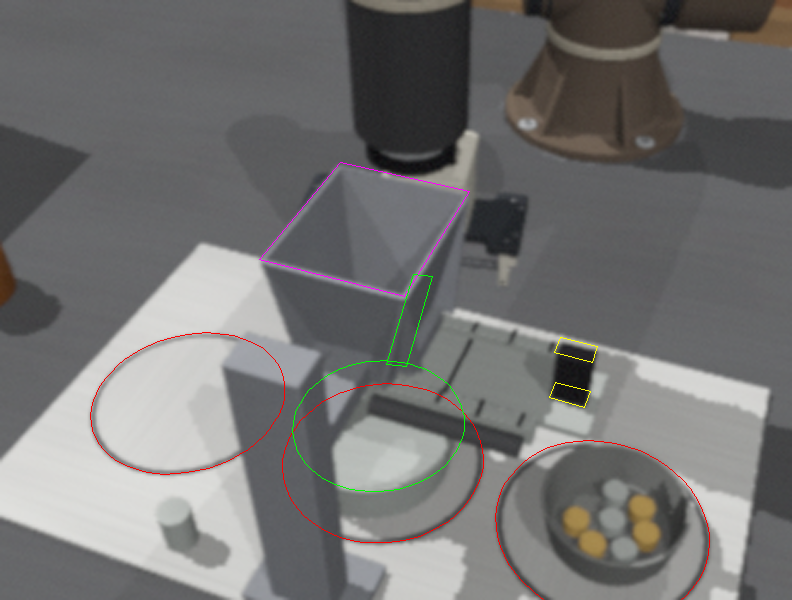

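View pics/top5.png

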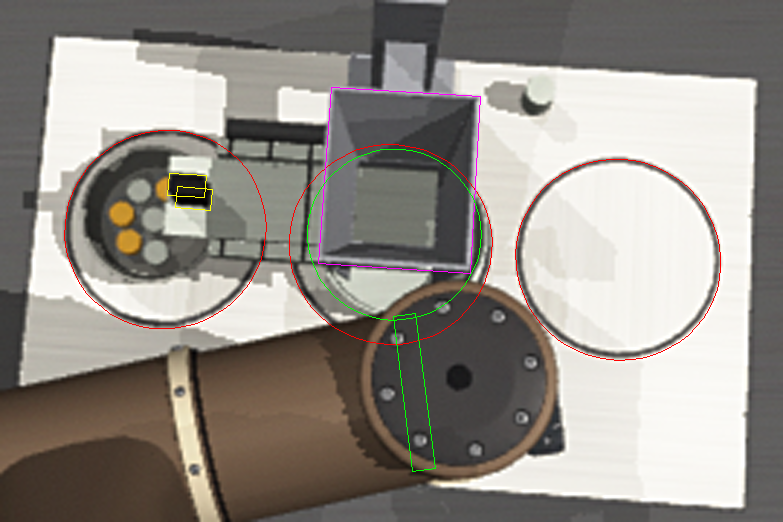

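The pan rim lies within a few mm of the predicted (0.623, -0.089), concentric with the middle ring. Releasing and retreating.

Request:
servo_tool(rows=[[[0, 0, 0], [0, 0, 0], 0.8], [[0, 0, 0], [0, 0, 0], 0.6], [[0, 0, 0], [0, 0, 0], 0.4], [[0, 0, 0], [0, 0, 0], 0.2], [[0, 0, 0], [0, 0, 0], 0], [[0, 0, 0], [0, 0, 0], 0], [[0, 0, 0], [0, 0, 0], 0], [[0, 0, 0], [0, 0, 0], 0], [[0, 0, 0], [0, 0, 0], 0]])

```text
clock: 9.03
tool_pos: [0.4728, -0.103, 0.0239]
orientation: [-180.0, -0.0, 5.6]
force: [0.3, -0.2, 0.0]
opening: 0.0653
```

Request:
servo_tool(rows=[[[0, 0, -0.01], [0, 0, 0], 0], [[0, 0, -0.02], [0, 0, 0], 0], [[-0.005, 0, -0.04], [0, 0, 0], 0], [[-0.005, 0, -0.04], [0, 0, 0], 0], [[-0.005, 0, -0.04], [0, 0, 0], 0], [[-0.005, 0, -0.04], [0, 0, 0], 0], [[0, 0, -0.04], [0, 0, 0], 0], [[0, 0, -0.04], [0, 0, 0], 0], [[0, 0, -0.04], [0, 0, 0], 0], [[0, 0, 0], [0, 0, 0.9], 0], [[0, 0, 0], [0, 0, 0.9], 0], [[0, 0, 0], [0, 0, 0], 0]])

```text
clock: 10.03
tool_pos: [0.4528, -0.1049, 0.3344]
orientation: [-180.0, -0.1, -5.4]
force: [-0.2, 0.5, -0.2]
opening: 0.0875
```

```bash
python3 - <<'E'
from h import *
o=telemetry.get_obs();print(o['tool_pos'],o['orientation'],o['force'],o['joint_pos'])
for n,b in(('scene',(70,60,400,310,2.4)),):
    overlay(n,optics.snapshot(n)[:,:,::-1].copy(),[.6233,-.0892],5.5,*b,f'pics/{n}6.png')
d=W((0,.17),0)[:2]-o['tool_pos'][:2]; y=np.radians(o['orientation'][2]); print(d, d@[np.cos(y),np.sin(y)], d@[np.sin(y),-np.cos(y)])
E
```

```text
[ 0.45283097 -0.10486058  0.33443965] [-1.79961963e+02 -7.20633202e-02 -5.44032858e+00] [-0.19656846  0.48362906 -0.22971926] [ 1.13178232e+01 -3.48187044e+00 -1.11744961e+01 -1.57882995e-02
 -8.22274046e+01  7.32439965e+01]
[0.18593566 0.18695554] 0.1673730384104861 -0.20374177121336545
```

View pics/scene6.png

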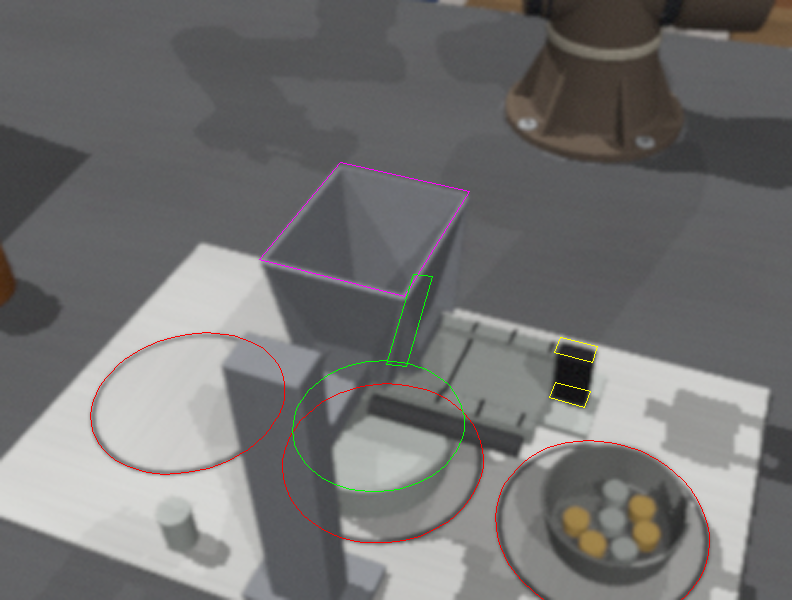

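Pan still in place, gate shut, bowl untouched. Moving over the lug with a +20 mm offset along y.

Request:
servo_tool(rows=[[[0, -0.034, 0], [0, 0, 0], 0], [[0, -0.034, 0], [0, 0, 0], 0], [[0, -0.034, 0], [0, 0, 0], 0], [[0, -0.034, 0], [0, 0, 0], 0], [[0, -0.034, 0], [0, 0, 0], 0], [[0, -0.034, 0], [0, 0, 0], 0], [[0.0335, 0, 0], [0, 0, 0], 0], [[0.0335, 0, 0], [0, 0, 0], 0], [[0.0335, 0, 0], [0, 0, 0], 0], [[0.0335, 0, 0], [0, 0, 0], 0], [[0.0335, 0, 0], [0, 0, 0], 0], [[0, 0, 0.03], [0, 0, 0], 0], [[0, 0, 0.03], [0, 0, 0], 0], [[0, 0, 0.02], [0, 0, 0], 0], [[0, 0, 0], [0, 0, 0], 0], [[0, 0, 0], [0, 0, 0], 0]])

```text
clock: 11.42
tool_pos: [0.6376, 0.0826, 0.2527]
orientation: [179.9, 0.2, -5.1]
force: [0.3, -0.6, 1.5]
opening: 0.0878
```

```bash
python3 - <<'E'
from h import *
o=telemetry.get_obs();print(o['tool_pos'],o['orientation'],o['force'],o['joint_pos'])
for n,b in(('scene',(70,60,400,310,2.4)),):
    overlay(n,optics.snapshot(n)[:,:,::-1].copy(),[.6233,-.0892],5.5,*b,f'pics/{n}7.png')
d=W((0,.17),0)[:2]-o['tool_pos'][:2]; y=np.radians(o['orientation'][2]); print(d, d@[np.cos(y),np.sin(y)], d@[np.sin(y),-np.cos(y)])
E
```

```text
[0.63761917 0.08255553 0.25265004] [ 1.79881800e+02  1.60635002e-01 -5.06805195e+00] [ 0.28825212 -0.60335755  1.48663283] [ 2.47487092e+01  1.61697340e+01  1.00333558e+00  2.34775761e-02
 -7.50317452e+01  6.01773014e+01]
[ 0.00114746 -0.00046057] 0.0011836630484843508 0.0003574026264875678
```

View pics/scene7.png

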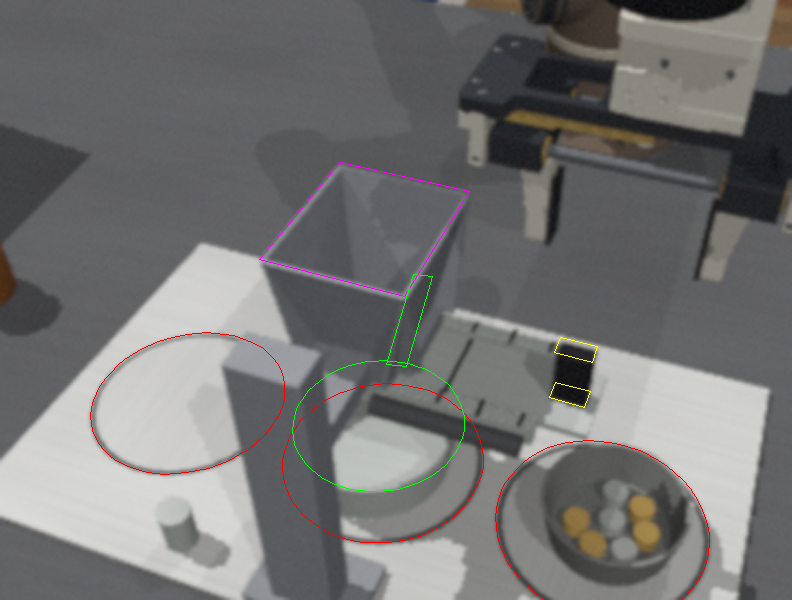

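Request:
servo_tool(rows=[[[0.001, 0, 0.025], [0, 0, 0], 0], [[0, 0, 0.02], [0, 0, 0], 0], [[0, 0, 0.02], [0, 0, 0], 0], [[0, 0, 0.015], [0, 0, 0], 0], [[0, 0, 0.012], [0, 0, 0], 0], [[0, 0, 0.006], [0, 0, 0], 0], [[0, 0, 0], [0, 0, 0], 0], [[0, 0, 0], [0, 0, 0], 0]])

```text
clock: 12.13
tool_pos: [0.6399, 0.0831, 0.1571]
orientation: [-180.0, -0.1, -5.2]
force: [0.9, 0.1, 1.2]
opening: 0.0872
```

```bash
python3 - <<'E'
from h import *
o=telemetry.get_obs();print(o['tool_pos'],o['orientation'],o['force'])
for n,b in(('scene',(70,60,400,310,2.4)),('top',(150,90,420,270,2.9))):
    overlay(n,optics.snapshot(n)[:,:,::-1].copy(),[.6233,-.0892],5.5,*b,f'pics/{n}8.png')
E
```

```text
[0.63986034 0.08306362 0.15707638] [-1.79982635e+02 -8.58886204e-02 -5.16486697e+00] [0.88634631 0.11910185 1.15947739]
```

View pics/scene8.png

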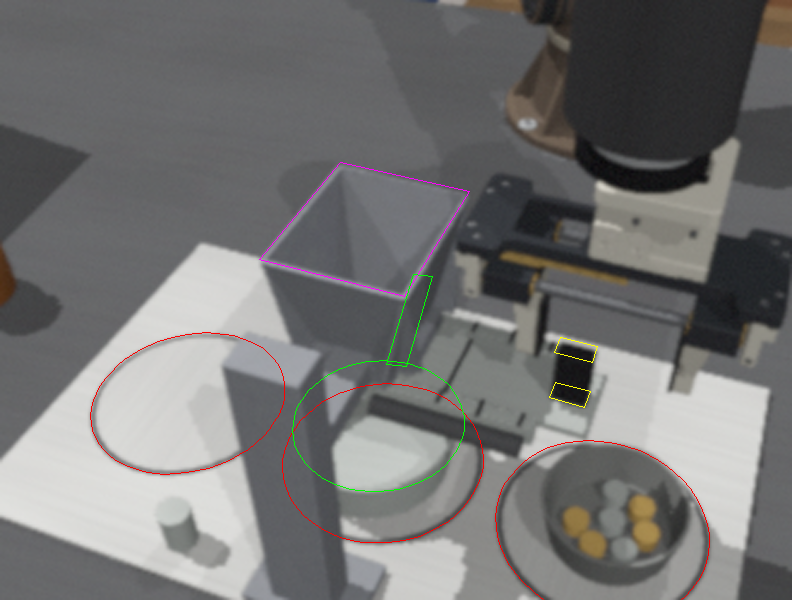

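The fingers straddle the lug and clear the funnel. Descending 3 mm more and closing.

Request:
servo_tool(rows=[[[0, 0, 0.003], [0, 0, 0], 0.1], [[0, 0, 0], [0, 0, 0], 0.2], [[0, 0, 0], [0, 0, 0], 0.3], [[0, 0, 0], [0, 0, 0], 0.4], [[0, 0, 0], [0, 0, 0], 0.5], [[0, 0, 0], [0, 0, 0], 0.6], [[0, 0, 0], [0, 0, 0], 0.7], [[0, 0, 0], [0, 0, 0], 0.8], [[0, 0, 0], [0, 0, 0], 0.9], [[0, 0, 0], [0, 0, 0], 1], [[0, 0, 0], [0, 0, 0], 1], [[0, 0, 0], [0, 0, 0], 1], [[0, 0, 0], [0, 0, 0], 1], [[0, 0, 0], [0, 0, 0], 1], [[0, 0, 0], [0, 0, 0], 1], [[0, 0, 0], [0, 0, 0], 1]])

```text
clock: 13.57
tool_pos: [0.639, 0.0809, 0.153]
orientation: [179.8, 0.0, -5.2]
force: [0.7, -7.9, -0.5]
opening: 0.0256
```

```bash
python3 - <<'E'
from h import *
o=telemetry.get_obs();print(o['tool_pos'],o['orientation'],o['force'],o['opening'])
g=(R2.T@(o['tool_pos'][:2]-O));print(g,g[1]-.15)
for n,b in(('scene',(70,60,400,310,2.4)),):
    overlay(n,optics.snapshot(n)[:,:,::-1].copy(),[.6233,-.0892],5.5,*b,f'pics/{n}9.png',gate=g[1]-.15)
E
```

```text
[0.63897824 0.08086688 0.15297957] [ 1.79848464e+02  3.24354832e-02 -5.23134461e+00] [ 0.71396047 -7.91781924 -0.48964435] 0.025555354336091456
[0.00032246 0.16879626] 0.018796264427753062
```

View pics/scene9.png

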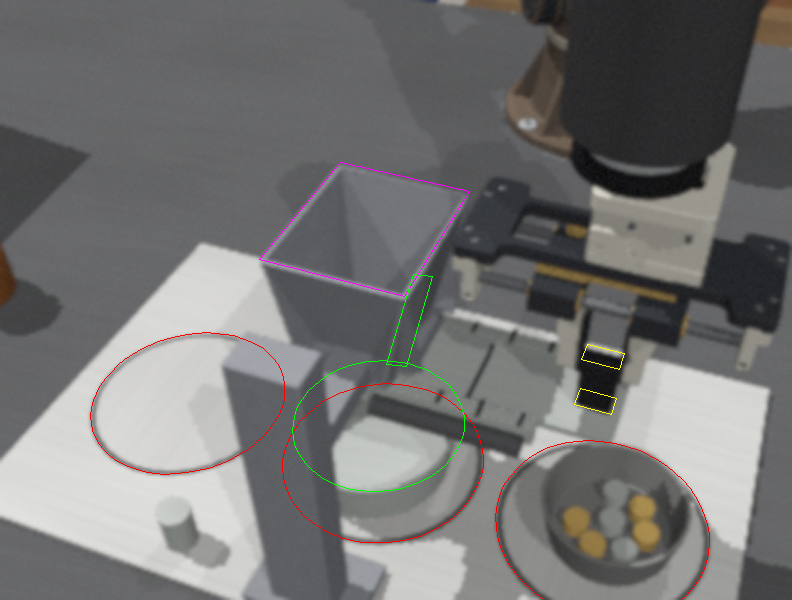

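The lug is gripped at 25.6 mm opening. The gate is at about 19 mm, and the 7.9 N spring force matches that. Pulling to half travel.

Request:
servo_tool(rows=[[[0, -0.003, 0], [0, 0, 0], 1], [[0, -0.003, 0], [0, 0, 0], 1], [[0, -0.003, 0], [0, 0, 0], 1], [[0, -0.0025, 0], [0, 0, 0], 1], [[0, 0, 0], [0, 0, 0], 1], [[0, 0, 0], [0, 0, 0], 1], [[0, 0, 0], [0, 0, 0], 1], [[0, 0, 0], [0, 0, 0], 1], [[0, 0, 0], [0, 0, 0], 1], [[0, 0, 0], [0, 0, 0], 1], [[0, 0, 0], [0, 0, 0], 1], [[0, 0, 0], [0, 0, 0], 1]])

```text
clock: 14.62
tool_pos: [0.64, 0.0919, 0.153]
orientation: [179.8, 0.0, -5.2]
force: [0.8, -9.8, -0.3]
opening: 0.0255
```

```bash
python3 - <<'E'
from h import *
o=telemetry.get_obs();print(o['tool_pos'],o['orientation'],o['force'],o['opening'])
g=(R2.T@(o['tool_pos'][:2]-O));print(g,g[1]-.15)
for n,b in(('scene',(200,160,380,290,4.4)),('top',(150,90,420,270,2.9))):
    overlay(n,optics.snapshot(n)[:,:,::-1].copy(),[.6233,-.0892],5.5,*b,f'pics/{n}10.png',gate=g[1]-.15)
E
```

```text
[0.63996149 0.09187235 0.15296594] [ 1.79812200e+02  4.25766418e-02 -5.23623892e+00] [ 0.82484504 -9.84701606 -0.32272314] 0.025538475048151304
[0.00030035 0.17984555] 0.029845548910982456
```

View pics/scene10.png

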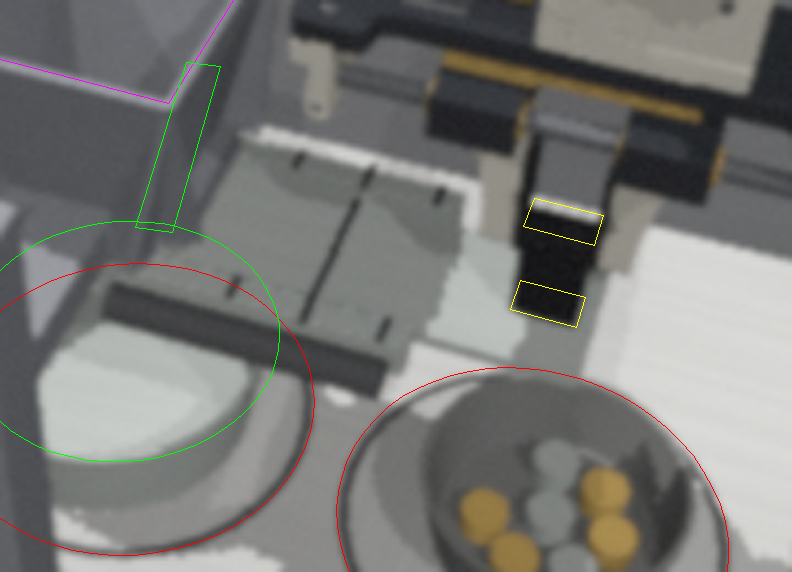

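View pics/top10.png

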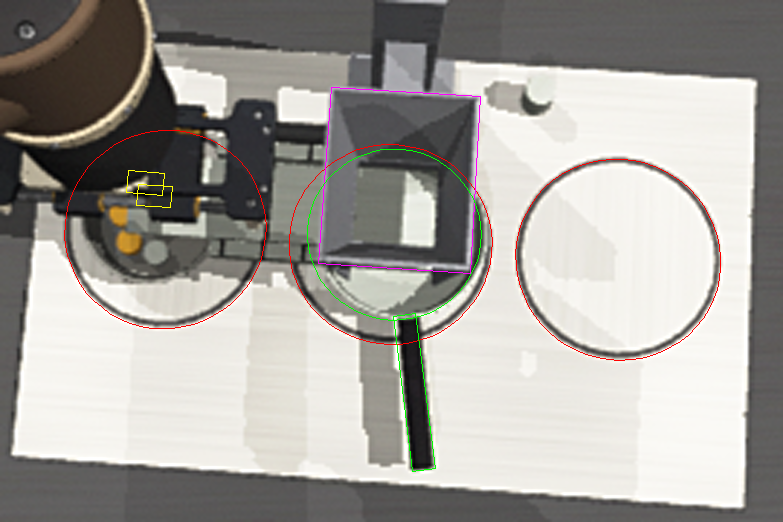

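The tongue line sits at the middle (long) notches, around (360,200)–(308,320). The pan matches its overlay on the middle ring, and the bowl is unmoved. Handing in.

```bash
python3 - <<'E'
from plant import ctrl,telemetry
o=telemetry.get_obs();print(o['tool_pos'],o['force'],o['opening'])
print(ctrl.close_job())
E
```

```text
[0.63996216 0.09190267 0.15299065] [ 0.59875351 -8.72896539  0.11694646] 0.025749466470640397
the job is handed in; nothing more can be done
None
```

I slid the pan by its handle onto the middle ring, then closed the jaws on the gate lug and pulled the gate to half travel. The robot was still holding it there when I handed the job in, at about 15 s; the hand-in gave no verdict.

My last checks all agreed:
- **Gate:** it stood at about 29.8 mm of its 60 mm travel by arm position, with the tongue line at the long notches. The spring pulled with about 9–10 N, and the grip was steady at 25.6 mm opening.
- **Pan:** its centre was about 2 mm from the ring centre, and the camera overlay of its rim and handle matched.
- **Bowl:** it looked unmoved in both views. The gripper partly hid it in the last top picture.

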